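Shut and bolt the leaf pressure chamber

TASK

Make the leaf pressure chamber ready for gas: push its raised lid down until it is fully shut, then hold the pad of the spring catch right down with one fingertip and meanwhile, with the other fingertip, push the bolt by its upright tab all the way home across the lid's front lug. Let go so that the catch springs back up and locks the bolt, and come clear; only push, gently, with the fingers - nothing is grasped or lifted, and the things lying about stay where they are.

Things in the scene. Friction and masses are not known exactly. Their poses are not given: they have to be found in the camera images.
- chamber: Leaf pressure chamber: grey box fixed to the table, 260 mm deep (x), 220 mm wide (y), flat top (deck) 70 mm up, round gauge on the front. Origin: centre of underside; x to its back, y to its left as seen from the front, z up; front towards the robot. Lid over the vessel at x 55, y 25 mm; bolt (along y) before the lid; catch between bolt and front edge. Places below are in this frame.
- lid (a joint): Hinge of the round steel lid (88 mm across), rad: 0 shut, grows as its front rises, to 1.25; starts at 0.5 to 0.95. Stays at any angle; 1 to 4 N near the front pushes it down. Shut, its flat top is 94 mm up, with a boss (radius 12, height 13 mm) at its centre, and an 18 mm wide lug juts from its front, top 80 mm up; the bolt, when home, lies 2 mm above that lug.
- lid_press (a point): Point on the lid's flat upper face where to push: on its centre line, 36 mm in front of its centre, 8 mm inside the rim; 92 mm from the hinge axis along the lid and 10 mm above it. Turns with the lid. Lid shut: x 19, y 25, z 94 mm.
- lid_hinge (a point): Point on the lid's hinge axis, at x 111, y 25, z 84 mm; the axis runs along the chamber's y.
- bolt (a joint): Slide of the flat steel bolt along the chamber's +y, m: 0 drawn (start), 0.036 home at its stop, nose in the keeper beyond the lid's lug. Takes 1.5 to 3 N. At 0 and at 0.036 the catch's tooth stands in a notch in the bolt's front edge (1.5 mm play) and blocks it.
- bolt_tab (a point): Centre of the rear (-y) face of the bolt's upright tab: push here towards +y; moves with the bolt. Start: x -5, y -59, z 106 mm. Tab: 24 mm wide (x), 8 mm thick (y), top 116 mm up. The bolt's flat top is 90 mm up and reaches 21 mm behind this face. At home the tab stops 5 mm short of a guide bracket 96 mm high.
- catch (a joint): Hinge of the spring catch, rad: 0 up (locking), 0.125 pressed right down to its stop. The tooth is free of the bolt from about 0.08. Let go, it springs back: to 0 if the bolt is drawn or home (tooth in a notch), to about 0.07 under a part-way bolt.
- catch_pad (a point): Centre of the top of the catch's ribbed pad, 26 mm wide (x), 80 mm long (y), parallel to the bolt: x -66, y -50, z 103 mm when up. 61 mm nearer the front than the tab's middle; nothing higher than 92 mm between them. Goes down 6.5 mm; 3.5 N starts it, about 7 N holds it down. A fingertip can slide along it while pressing. Its hinge is on the front side (x -118).
- three_way_hub: Bystander, loose on the deck's front left corner: round off-white fitting with three black ports, 53 x 54 x 14 mm. Origin: centre of underside.
- spanner: Bystander, loose on the table to the right of the chamber: small steel spanner, 121 mm, lying front to back. Origin: centre of underside.
- screwdriver: Bystander, loose on the table right of the spanner: yellow-handled screwdriver, 150 mm. Origin: centre of underside.
- syringe_10: Bystander, loose on the table to the left of the chamber: clear syringe, 95 mm. Origin: centre of underside.
- pen_click: Bystander, loose on the table behind the chamber: red pen, 145 mm. Origin: centre of underside.
- dropper_bottle: Bystander, standing behind right: brown dropper bottle, 31 mm across, 87 mm high. Origin: centre of underside.
- wash_bottle: Bystander, standing behind right: white wash bottle, 197 mm high. Origin: centre of underside.

How it is judged:
On the way, in this order (a step that is already met when the one before it is completed fails the run):
1. the lid is shut while the bolt is still drawn (value of joint lid below 0.03 rad and value of joint bolt below 0.006 m), for 0.2 s.
2. the bolt is pushed past half-way while the catch is held down (value of joint bolt above 0.018 m and value of joint catch above 0.088 rad and value of joint lid below 0.03 rad), for 0.1 s.
At the end, for the whole second after the job is handed in: the lid is shut (within 0.03 rad), the bolt is home (at least 33 of 36 mm), still, and the catch is back up (within 0.02 rad), locking it (value of joint lid below 0.03 rad and value of joint bolt above 0.033 m and value of joint catch below 0.02 rad and velocity of joint bolt below 0.005 m/s); the robot touches nothing.
It fails at once if a bystander is shifted by more than 20 mm or picked up (distance of any of three_way_hub, spanner, screwdriver, syringe_10, pen_click, dropper_bottle, wash_bottle from where it was at the start of the episode above 0.02 m).
It fails at once if the lid is lifted further open instead of pushed shut (value of joint lid above 1.1 rad).
It fails at once if the fingers press on the chamber or its parts with over 90 N (contact force between the fingers and chamber above 90 N).
It also fails if it takes over 51 s, if anything falls off the work surface, if the arm or the gripper's body presses on something with over 40 N, if the wrist force passes 120 N, or if a joint passes its speed limit or range.

ROBOT

A 7-joint arm with a two-finger parallel gripper is mounted at the origin on a cart in front of the work surface, level with it; the furniture and walls round the work are solid. World frame = base frame: x ahead of the robot, y to its left, z up, the work surface at z = 0. Lengths are in m, angles in rad, forces in N, time in s.
With the tool pointing down it reaches from about 0.4 to 0.85 m from the base axis. Payload 4.5 kg.
Tool frame: the origin (TCP) lies midway between the tips of the shut fingers; the grasp point (between the pads) lies 19 mm behind it; z points along the fingers, y is the line along which they close (so a half turn about z gives the same grasp; the last joint's range is limited). The gripper opens to 88 mm and grips with 3 to 60 N. Pads are 18 mm wide; open, the fingers measure 123 mm over their backs; the gripper's body (75 mm by 187 mm) begins 45 mm behind the grasp point.
Start: joints at [1.141, 0.689, -0.195, 1.565, 0.157, 0.902, -0.215], TCP at [0.28, -0.559, 0.239] pointing down, gripper open.
Joint ranges: [-3.01, 3.01], [-0.46, 2.08], [-1.47, 1.51], [0.13, 2.56], [-1, 4.14], [0.04, 2.09], [-2.66, 2.66]. Speed limits (rad/s): [2.57, 2.57, 3.14, 3.14, 3.14, 3.14, 3.14].

INTERFACE

Orientations are given as a unit quaternion [x, y, z, w].
In Python, from plant import r gives the robot as it stands.
- The arm moves only by the tool carry_out, never from a script. Its argument "plan" is a list of rows, each an object with "rot": the turn, a rotation vector about the tool's x, y, z in rad, a list of three; "xyz": the shift along the tool's x, y, z in m, a list of three; "grip": the closure in counts, from 0 (fully open) to 255 (shut). In form: [{"rot": [wx, wy, wz], "xyz": [dx, dy, dz], "grip": grip}, ...]. A call has 1 to 8 rows; each row is the pose to reach, as a shift and turn from the pose commanded when the call began, along the tool's axes at that moment; what a row does not reach only later rows make up. A row lasts 1/12 s, in which the tool goes at most 41.7 mm and 7.16 degrees, less where a joint would pass 70% of its speed; a pose out of reach is approached as far as the arm can. A call with a gripper value outside its range is refused whole. The fingers move at their own pace and stop on an object; "squeeze" is the grip in N (left out, the last holds). Time passes only in rows, so rows that repeat a pose let the fingers close. It gives the time, the measured TCP pose, the force, the opening and the grip force at its end, in the units of the state.
- r.get_state(): the state, without advancing time (a new reading comes with each control period).
- r.snapshot(name): name is "scene" or "top" or "wrist"; returns the picture (420x560x3 uint8, red, green, blue); there is no depth.
- r.camera_params(name): a dict with "fx", "fy", "cx", "cy" (pixels), "distortion" ([k1, k2, p1, p2, k3] as OpenCV has them; the pictures are not rectified), "position" and "attitude" of the camera in the world; the wrist camera has in their place "hand_eye" (4x4, takes a point from camera to tool coordinates, whose origin is the TCP and whose axes are the flange's). Camera axes: x right, y down, z forward; pixel columns grow to the right and rows downward; lengths in m; the calibration is good to about 2 mm. A picture is of the moment at which its call begins: read the wrist's pose just before it. camera_params takes no time and is no camera call.
- r.finish_job(): hands the job in; it is judged then, once.
The state is a dict: "clock": time; "q": joint angles; "qd": joint speeds; "joint_torque": joint torques, N m; "tool_pos": TCP position; "eef_rot": TCP orientation; "contact_force": force on the tool from outside, world axes, zero at the start; "moment": the same for the moment, N m; "opening": opening from 0.0 (shut) to 1.0 (fully open); "finger_force": force on a finger pad.
Only numpy, scipy, OpenCV 4.12 (cv2) and the standard library are available. Lean on these libraries where they do the work, as an engineer would, in place of code of your own. Each camera call takes 0.05 s, during which the arm holds its last target. There are 200 camera calls.

## Working session

There is one attempt and no reset: what is moved stays moved. The work goes in short steps, Python scripts to look and compute and a tool call to move; the robot and the scene stay as the last step left them, time stands still between calls to the robot, and variables do not carry over. Pictures are saved under pics/ and viewed, at most 10 in all, crops included, and the job is handed in when it is done.

Besides the shell and the picture viewer there is one more tool, called as name([rows], argument=value, ...), one row to a line, values as JSON. carry_out: Moves the arm, as the interface text tells. Its arguments: {"type":"object","properties":{"plan":{"type":"array"},"squeeze":{"type":"number"}},"required":["plan"]}

```bash
mkdir -p pics; python3 - <<'E'
from plant import r
import cv2,json
for n in("scene","top"):
    cv2.imwrite(f"pics/{n}0.png",cv2.cvtColor(r.snapshot(n),cv2.COLOR_RGB2BGR))
for n in("scene","top","wrist"): print(n,r.camera_params(n))
print(r.get_state())
E
```

```text
scene {'fx': 442.88303977872306, 'fy': 442.88303977872306, 'cx': 275.08869932763804, 'cy': 210.05248476068306, 'distortion': array([-0.08899089,  0.        ,  0.        ,  0.        ,  0.        ]), 'position': array([ 0.31335938, -0.38318196,  0.85400505]), 'attitude': array([ 0.90223143, -0.33256363,  0.08740085, -0.26027096])}
top {'fx': 384.27183866360895, 'fy': 384.27183866360895, 'cx': 278.26202394742603, 'cy': 210.79204808329985, 'distortion': array([-0.10325167,  0.        ,  0.        ,  0.        ,  0.        ]), 'position': array([ 0.52844212, -0.02062305,  1.04877963]), 'attitude': array([-0.69725581,  0.71584462, -0.03137375,  0.02040843])}
wrist {'fx': 378.6056639370471, 'fy': 378.6056639370471, 'cx': 274.0704165453543, 'cy': 213.27428949179307, 'distortion': array([-0.01077485,  0.        ,  0.        ,  0.        ,  0.        ]), 'hand_eye': array([[-8.14804357e-04, -9.47792795e-01, -3.18885802e-01,
         8.08306347e-02],
       [ 9.99999625e-01, -8.65521997e-04,  1.73462141e-05,
         5.38766937e-04],
       [-2.92443293e-04, -3.18885668e-01,  9.47793145e-01,
        -1.46687956e-01],
       [ 0.00000000e+00,  0.00000000e+00,  0.00000000e+00,
         1.00000000e+00]])}
{'clock': 0.1, 'q': array([ 1.14080565,  0.68988807, -0.19450456,  1.56617222,  0.15729004,
        0.90248408, -0.21513242]), 'qd': array([-0.00048312, -0.00123917, -0.001016  , -0.00397381, -0.00087852,
        0.00096477, -0.0007535 ]), 'joint_torque': array([-4.05275801e-03, -5.28495705e+01, -1.27242275e+00, -1.53837347e+01,
       -5.27627289e-02,  1.98766116e-03,  3.48454228e-05]), 'tool_pos': array([ 0.27931067, -0.55852636,  0.23801541]), 'eef_rot': array([ 9.73230254e-01,  2.29830939e-01, -2.34002001e-04, -7.46098886e-04]), 'contact_force': array([-0.0492563 , -0.40378577, -0.35675577]), 'moment': array([0.00401045, 0.09012878, 0.05257569]), 'finger_force': 0.0, 'opening': 0.9997937307629906}
```

View pics/scene0.png

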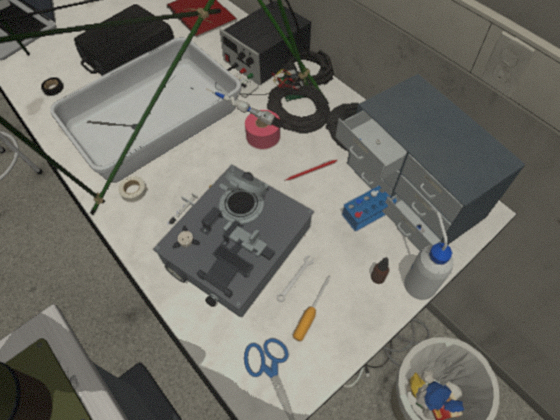

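View pics/top0.png

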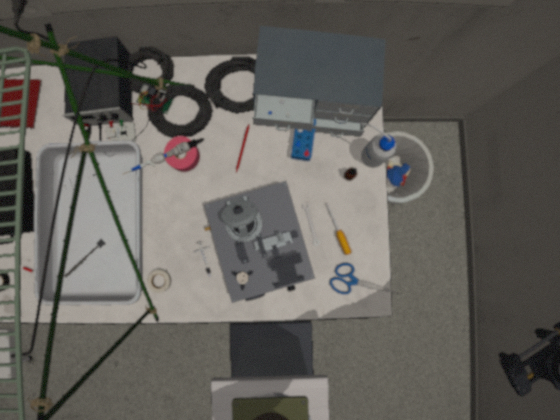

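The scene view shows the chamber around (235,240) with its lid raised. In the top view its deck corners are near (204,202), (287,182), (314,277) and (234,302), with the hub at (242,279). Next I'll fit the deck.

```bash
cat > h.py <<'E'
import numpy as np,cv2
from scipy.spatial.transform import Rotation as R
from plant import r
def cam(n,st=None):
    p=r.camera_params(n);K=np.array([[p['fx'],0,p['cx']],[0,p['fy'],p['cy']],[0,0,1]]);d=np.array(p['distortion'])
    if n=='wrist':
        T=np.eye(4);T[:3,:3]=R.from_quat(st['eef_rot']).as_matrix();T[:3,3]=st['tool_pos'];T=T@p['hand_eye']
        return K,d,T[:3,:3],T[:3,3]
    return K,d,R.from_quat(p['attitude']).as_matrix(),np.array(p['position'])
def ray(c,uv):
    K,d,M,t=c;u=cv2.undistortPoints(np.array(uv,float).reshape(-1,1,2),K,d).reshape(-1,2)
    return t,np.c_[u,np.ones(len(u))]@M.T
def onz(c,uv,z):
    t,v=ray(c,uv);return t+v*((z-t[2])/v[:,2])[:,None]
def proj(c,X):
    K,d,M,t=c;return cv2.projectPoints((np.atleast_2d(X)-t)@M,np.zeros(3),np.zeros(3),K,d)[0].reshape(-1,2)
E
python3 - <<'E'
from h import *
im=cv2.imread('pics/top0.png');c=cam('top')
hsv=cv2.cvtColor(im,cv2.COLOR_BGR2HSV)
m=((hsv[...,2]<125)).astype(np.uint8);roi=np.zeros_like(m);roi[165:312,190:330]=1;m*=roi
m=cv2.morphologyEx(m,cv2.MORPH_OPEN,np.ones((9,9)))
cs=max(cv2.findContours(m,0,2)[0],key=cv2.contourArea)
P=onz(c,cs[:,0],0.07)[:,:2]
rc=cv2.minAreaRect((P*1000).astype(np.float32));print(rc, cv2.boxPoints(cv2.minAreaRect(cs)))
g=cv2.resize(im[165:315,185:335],None,fx=4,fy=4,interpolation=cv2.INTER_CUBIC)
g=cv2.convertScaleAbs(g,alpha=1.6);b=cv2.boxPoints(rc)/1000
q=proj(c,np.c_[b,np.full(4,.07)]);cv2.polylines(g,[((q-[185,165])*4).astype(int)],1,(0,255,0),1)
cv2.imwrite('pics/top1.png',g)
E
```

```text
((522.0733032226562, 16.96977996826172), (270.8332214355469, 223.42945861816406), 14.786153793334961) [[200.95038 203.45126]
 [284.9666  178.60138]
 [315.22162 280.89215]
 [231.20538 305.74203]]
```

View pics/top1.png

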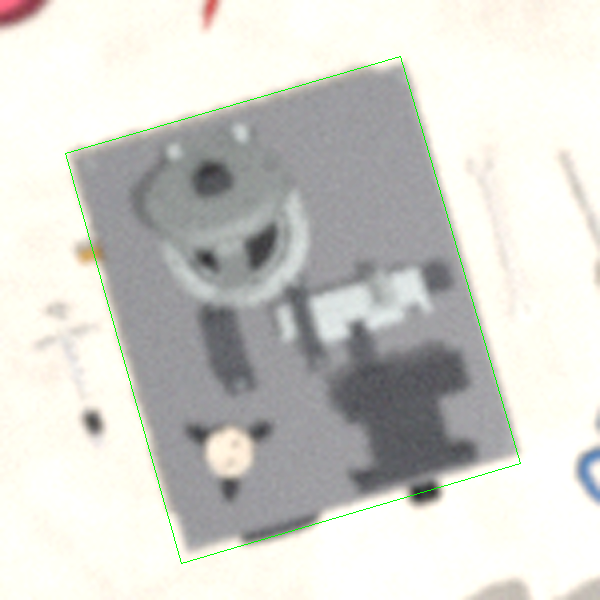

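The deck is outlined well: yaw about 15°, centre about (0.522, 0.017), catch at right front (400,410), bolt (370,300), lid raised. I'll move over it for a close wrist view.

carry_out([
  {"rot": [0, 0, -1.37], "xyz": [0.448, -0.402, -0.05], "grip": 0},
  {"rot": [0, 0, -1.37], "xyz": [0.448, -0.402, -0.05], "grip": 0},
  {"rot": [0, 0, -1.37], "xyz": [0.448, -0.402, -0.05], "grip": 0},
  {"rot": [0, 0, -1.37], "xyz": [0.448, -0.402, -0.05], "grip": 0},
  {"rot": [0, 0, -1.37], "xyz": [0.448, -0.402, -0.05], "grip": 0},
  {"rot": [0, 0, -1.37], "xyz": [0.448, -0.402, -0.05], "grip": 0},
  {"rot": [0, 0, -1.37], "xyz": [0.448, -0.402, -0.05], "grip": 0},
  {"rot": [0, 0, -1.37], "xyz": [0.448, -0.402, -0.05], "grip": 0},
])

```text
clock: 0.77
tool_pos: [0.4015, -0.2481, 0.2664]
eef_rot: [0.742, 0.67, -0.0, -0.0]
contact_force: [0.2, -0.5, 0.2]
opening: 0.998
finger_force: 0.0
```

carry_out([
  {"rot": [0, 0, -0.36], "xyz": [0.257, 0.075, -0.01], "grip": 95},
  {"rot": [0, 0, -0.36], "xyz": [0.257, 0.075, -0.01], "grip": 95},
  {"rot": [0, 0, -0.36], "xyz": [0.257, 0.075, -0.01], "grip": 95},
  {"rot": [0, 0, -0.36], "xyz": [0.257, 0.075, -0.01], "grip": 95},
  {"rot": [0, 0, -0.36], "xyz": [0.257, 0.075, -0.01], "grip": 95},
  {"rot": [0, 0, -0.36], "xyz": [0.257, 0.075, -0.01], "grip": 95},
  {"rot": [0, 0, -0.36], "xyz": [0.257, 0.075, -0.01], "grip": 95},
  {"rot": [0, 0, -0.36], "xyz": [0.257, 0.075, -0.01], "grip": 95},
])

```text
clock: 1.43
tool_pos: [0.5051, 0.0037, 0.2767]
eef_rot: [0.609, 0.793, 0.002, -0.0]
contact_force: [-0.1, 0.3, -0.0]
opening: 0.629
finger_force: 0.0
```

```bash
python3 - <<'E'
from h import *
s=r.get_state();im=cv2.cvtColor(r.snapshot('wrist'),cv2.COLOR_RGB2BGR);s=r.get_state()
print(s['tool_pos'],s['eef_rot'],s['opening'],np.abs(s['qd']).max(),s['q'])
np.savez('w1.npz',p=s['tool_pos'],q=s['eef_rot']);cv2.imwrite('pics/w1.png',im)
c=cam('wrist',s)
# predicted chamber points drawn
ps=np.deg2rad(14.8);Rz=R.from_euler('z',ps).as_matrix();C=np.array([.522,.017,0])
ch=lambda x,y,z:C+Rz@np.array([x,y,z])/1000
for p in [(-130,-110,70),(-130,110,70),(130,-110,70),(130,110,70),(-66,-50,103),(-5,-59,106),(-79,-90,103),(-53,-90,103),(-79,-10,103),(-53,-10,103)]: 
    q=proj(c,ch(*p))[0];print(p,q.round(1));cv2.circle(im,tuple(int(v) for v in q),3,(0,255,0),1)
cv2.imwrite('pics/w1d.png',cv2.resize(im,None,fx=1.4,fy=1.4))
E
```

```text
[5.03846488e-01 9.11492237e-05 2.76213225e-01] [ 6.10303467e-01  7.92167543e-01  4.45005179e-04 -2.53534778e-04] 0.6266660328004691 0.06083878706064975 [ 0.28567645  0.52643101 -0.58837202  1.8645032   0.37480835  0.86212585
 -0.23019393]
(-130, -110, 70) [171.9 269.9]
(-130, 110, 70) [149.6  37.7]
(130, -110, 70) [422.5 269.5]
(130, 110, 70) [454.   37.5]
(-66, -50, 103) [227.6 226.9]
(-5, -59, 106) [295.2 237.3]
(-79, -90, 103) [215.5 266.9]
(-53, -90, 103) [243.2 266.8]
(-79, -10, 103) [210.8 183.8]
(-53, -10, 103) [240.7 183.7]
```

View pics/w1d.png

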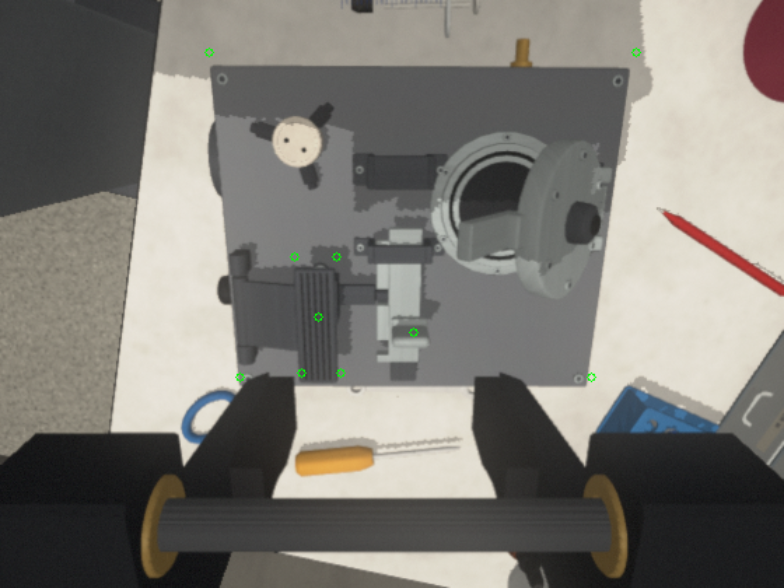

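The wrist view shows the deck corners (shown at 1.4x) near (210,67), (629,68), (586,386) and (238,385). The pad runs from (296,268) to (337,382), the tab top is at (410,333), and the lid is open at right. The prediction is about 10 mm off in y, so I'll refit from a settled picture.

```bash
cat >> h.py <<'E'
def fit(c,uv,X):
    # chamber pose (x,y,yaw) from pixels uv of chamber-frame points X (mm), least squares in plane
    W=np.array([onz(c,[u],x[2]/1000)[0] for u,x in zip(uv,X)])[:,:2]*1000
    A=np.array(X)[:,:2];a=A-A.mean(0);w=W-W.mean(0)
    ps=np.arctan2((a[:,0]*w[:,1]-a[:,1]*w[:,0]).sum(),(a*w).sum())
    Rm=np.array([[np.cos(ps),-np.sin(ps)],[np.sin(ps),np.cos(ps)]]);t=W.mean(0)-Rm@A.mean(0)
    return t,ps,W-(A@Rm.T+t)
E
python3 - <<'E'
from h import *
s=r.get_state();im=cv2.cvtColor(r.snapshot('wrist'),cv2.COLOR_RGB2BGR)
print(s['tool_pos'],s['eef_rot'],np.abs(s['qd']).max())
cv2.imwrite('pics/w2.png',im);c=cam('wrist',s)
g=cv2.GaussianBlur(cv2.cvtColor(im,cv2.COLOR_BGR2GRAY),(3,3),0)
g0=cv2.cvtColor(cv2.imread('pics/w1.png'),cv2.COLOR_BGR2GRAY)
print('shift',cv2.phaseCorrelate(np.float32(g0[40:260,150:450]),np.float32(g[40:260,150:450])))
u0=np.array([[210,67],[629,68],[586,386],[238,385]],np.float32)/1.4
uc=cv2.cornerSubPix(g,u0.reshape(-1,1,2).copy(),(5,5),(-1,-1),(3,50,.01)).reshape(-1,2);print(u0,uc)
X=[(-130,110,70),(130,110,70),(130,-110,70),(-130,-110,70)]
for u in(u0,uc): print(fit(c,u,X))
t,ps,_=fit(c,uc,X);Rz=R.from_euler('z',ps).as_matrix()
for uv,z in [((316,325),103),((410,326),116),((428,343),112)]:
    print(uv,(Rz.T@(onz(c,[np.array(uv)/1.4],z/1000)[0]*1000-[*t,0])).round(1))
E
```

```text
[5.03846488e-01 9.11492237e-05 2.76213225e-01] [ 6.10303467e-01  7.92167543e-01  4.45005179e-04 -2.53534778e-04] 0.06083878706064975
shift ((2.7929013119789374, -3.5834705689500765), 0.9372065771032263)
[[150.        47.857143]
 [449.28574   48.57143 ]
 [418.57144  275.7143  ]
 [170.       275.      ]] [[150.        47.857143]
 [449.28574   48.57143 ]
 [421.9179   272.08582 ]
 [172.5816   276.43228 ]]
(array([521.70476105,   9.19040876]), np.float64(0.25368740822595176), array([[ 1.51094164, -0.79079295],
       [-0.87217556, -0.90382976],
       [-0.66262146,  0.67461678],
       [ 0.02385538,  1.02000592]]))
(array([522.87855752,  10.15702604]), np.float64(0.265613497311528), array([[ 1.20698388,  0.07781405],
       [-0.38003448, -3.03204923],
       [-0.89950569,  2.70365587],
       [ 0.07255629,  0.25057931]]))
(316, 325) [-67.4 -47.8 103. ]
(410, 326) [ -7.1 -43.9 116. ]
(428, 343) [  4.6 -57.2 112. ]
```

carry_out([
  {"rot": [0, 0, 0], "xyz": [0, 0, 0], "grip": 255},
  {"rot": [0, 0, 0], "xyz": [0, 0, 0], "grip": 255},
  {"rot": [0, 0, 0], "xyz": [0, 0, 0], "grip": 255},
  {"rot": [0, 0, 0], "xyz": [0, 0, 0], "grip": 255},
  {"rot": [0, 0, 0], "xyz": [0, 0, 0], "grip": 255},
])

```text
clock: 1.95
tool_pos: [0.5033, -0.0033, 0.2763]
eef_rot: [0.613, 0.79, -0.0, 0.0]
contact_force: [-0.3, -0.2, -0.5]
opening: 0.277
finger_force: 0.0
```

```bash
cat >> h.py <<'E'
def edgeline(g,a,b,w=6):
    # robust line through strongest gradients along normals of segment a-b
    a,b=np.float32(a),np.float32(b);d=(b-a)/np.linalg.norm(b-a);n=np.array([-d[1],d[0]]);o=np.arange(-w,w+.01,.25);P=[]
    for f in np.linspace(.06,.94,80):
        l=(a+(b-a)*f+o[:,None]*n).astype(np.float32)
        v=cv2.remap(g,l[None,:,0],l[None,:,1],1)[0].astype(float);k=np.abs(v[4:]-v[:-4])
        P.append(l[k.argmax()+2])
    P=np.array(P)
    for _ in range(4):
        vx,vy,x,y=cv2.fitLine(P,cv2.DIST_HUBER,0,.01,.01).ravel();e=np.abs((P[:,0]-x)*-vy+(P[:,1]-y)*vx);P=P[e<max(.6,np.median(e)*2)]
    return np.cross([x,y,1],[x+vx,y+vy,1]),len(P)
E
python3 - <<'E'
from h import *
s=r.get_state();im=cv2.cvtColor(r.snapshot('wrist'),cv2.COLOR_RGB2BGR)
print(s['tool_pos'],s['eef_rot'],np.abs(s['qd']).max(),s['opening'])
cv2.imwrite('pics/w3.png',im);c=cam('wrist',s)
g=cv2.GaussianBlur(cv2.cvtColor(im,cv2.COLOR_BGR2GRAY),(3,3),0)
g0=cv2.cvtColor(cv2.imread('pics/w1.png'),cv2.COLOR_BGR2GRAY)
sh=np.array(cv2.phaseCorrelate(np.float32(g0[40:260,150:450]),np.float32(g[40:260,150:450]))[0])
u=np.array([[210,67],[629,68],[586,386],[238,385]])/1.4+sh;print(sh)
L=[edgeline(g,u[i],u[(i+1)%4]) for i in range(4)];print([l[1] for l in L])
uc=[]
for i in range(4):
    p=np.cross(L[i-1][0],L[i][0]);uc.append(p[:2]/p[2])
uc=np.array(uc);print(u,uc)
X=[(-130,110,70),(130,110,70),(130,-110,70),(-130,-110,70)]
for k in(u,uc): print(fit(c,k,X))
t,ps,_=fit(c,uc,X);Rz=R.from_euler('z',ps).as_matrix()
for uv,z in [((316,325),103),((410,326),116),((428,343),112)]:
    print(uv,(Rz.T@(onz(c,[np.array(uv)/1.4+sh],z/1000)[0]*1000-[*t,0])).round(1))
v=cv2.resize(im[20:320,120:470],None,fx=2,fy=2,interpolation=2)
for p in uc: cv2.circle(v,tuple(int(k) for k in (p-[120,20])*2),3,(0,255,0),1)
cv2.imwrite('pics/w3d.png',v)
E
```

```text
[ 0.50333492 -0.00327604  0.27631223] [ 6.12783415e-01  7.90250881e-01 -1.64859405e-04  7.19793599e-05] 0.006421742461979438 0.27650772740607027
[ 4.1495799  -7.53504176]
[71, 79, 58, 63]
[[154.1495799   40.3221011 ]
 [453.43529419  41.03638681]
 [422.72100848 268.17924395]
 [174.1495799  267.46495824]] [[151.84013393  38.12129698]
 [455.75404869  36.80544656]
 [424.56557952 268.47185461]
 [174.97884029 269.83525874]]
(array([523.05616512,  13.41482186]), np.float64(0.24894548257163202), array([[ 2.31825131, -1.77164404],
       [-1.4211075 , -2.59876326],
       [-1.56939232,  1.65753214],
       [ 0.6722485 ,  2.71287515]]))
(array([523.48683012,  14.03880545]), np.float64(0.25620048480357044), array([[ 0.24651724, -0.05481496],
       [-0.21524743, -0.34031807],
       [-0.55045805,  0.0786114 ],
       [ 0.51918824,  0.31652163]]))
(316, 325) [-66.2 -47.9 103. ]
(410, 326) [ -6.5 -44.1 116. ]
(428, 343) [  5.3 -57.1 112. ]
```

View pics/w3d.png

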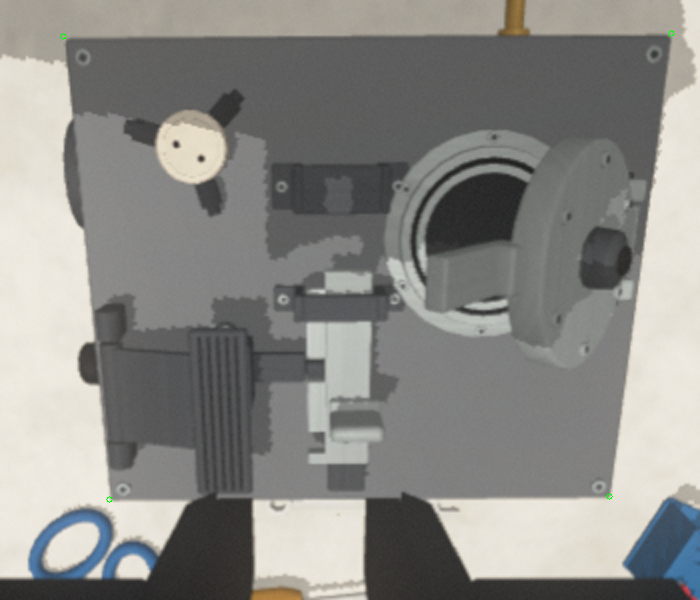

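The deck fit leaves residuals under 0.6 mm: chamber at (0.5235, 0.0140), yaw 0.2562. The corners sit on the edges, the boss top is at (605,258) in the crop and the lug reaches to (427,280). Next I need the lid angle and my place in the chamber frame, where tool x is chamber y and tool y is chamber x.

```bash
cat >> h.py <<'E'
C=np.array([.5235,.0140,0]);PS=.2562;RZ=R.from_euler('z',PS).as_matrix()
def toch(p): return (RZ.T@(np.array(p)-C)*1000).round(1)
def where():
    s=r.get_state();q=R.from_quat(s['eef_rot']).as_matrix()
    print('ch',toch(s['tool_pos']),'yawerr',round(np.arctan2(q[1,0],q[0,0])-PS-np.pi/2,4),'t',s['clock'],'F',(RZ.T@s['contact_force']).round(1),'op',round(s['opening'],3));return s
def iny(c,uv,y):
    t,v=ray(c,[uv]);t=RZ.T@(t-C);v=RZ.T@v[0];return (t+v*(y/1000-t[1])/v[1])*1000
E
python3 - <<'E'
from h import *
s=where();c=cam('wrist',s)
for uv in [(605,258),(630,260),(515,245)]:
    p=iny(c,np.array(uv)/2+[120,20],25);print(uv,p.round(1),np.hypot(111-p[0],p[2]-84))
# triangulation via known boss arc (r 56,h 23)
for th in np.arange(.5,1,.05):
    X=[111-(56*np.cos(th)-23*np.sin(th)),25,84+56*np.sin(th)+23*np.cos(th)]
    print(round(th,2),(2*(proj(c,C+RZ@np.array(X)/1000)[0]-[120,20])).round(0),'tcp',np.round([111-92*np.cos(th)+10*np.sin(th),84+92*np.sin(th)+10*np.cos(th)]))
E
```

```text
ch [-23.8 -11.4 276.3] yawerr -0.0042 t 2.0 F [ 1.2 -0.2 -0. ] op 0.225
(605, 258) [ 86.6  25.  136.5] 57.86980950490916
(630, 260) [ 94.1  25.  141.3] 59.75017658423486
(515, 245) [ 61.6  25.  101.3] 52.39527065526758
0.5 [564. 256.] tcp [ 35. 137.]
0.55 [572. 257.] tcp [ 38. 141.]
0.6 [580. 257.] tcp [ 41. 144.]
0.65 [588. 258.] tcp [ 44. 148.]
0.7 [597. 259.] tcp [ 47. 151.]
0.75 [605. 259.] tcp [ 51. 154.]
0.8 [614. 260.] tcp [ 54. 157.]
0.85 [623. 260.] tcp [ 58. 160.]
0.9 [631. 260.] tcp [ 62. 162.]
0.95 [640. 261.] tcp [ 66. 165.]
```

carry_out([
  {"rot": [0, 0, -0.004], "xyz": [0.0364, 0.086, 0.05], "grip": 255},
  {"rot": [0, 0, -0.004], "xyz": [0.0364, 0.086, 0.05], "grip": 255},
  {"rot": [0, 0, -0.004], "xyz": [0.0364, 0.086, 0.05], "grip": 255},
  {"rot": [0, 0, -0.004], "xyz": [0.0364, 0.086, 0.08], "grip": 255},
  {"rot": [0, 0, -0.004], "xyz": [0.0364, 0.086, 0.095], "grip": 255},
  {"rot": [0, 0, -0.004], "xyz": [0.0364, 0.086, 0.1], "grip": 255},
  {"rot": [0, 0, -0.004], "xyz": [0.0364, 0.086, 0.1], "grip": 255},
  {"rot": [0, 0, -0.004], "xyz": [0.0364, 0.086, 0.1], "grip": 255},
])

```text
clock: 2.67
tool_pos: [0.578, 0.0543, 0.1769]
eef_rot: [0.611, 0.792, 0.0, 0.0]
contact_force: [0.0, 0.4, 0.4]
opening: 0.002
finger_force: 0.0
```

```bash
python3 -c "
from h import *;where()"
```

```text
ch [ 62.9  25.2 176.9] yawerr 0.0005 t 2.6667 F [0.1 0.4 0.4] op 0.002
```

carry_out([
  {"rot": [0, 0, 0], "xyz": [0, -0.003, 0.012], "grip": 255},
  {"rot": [0, 0, 0], "xyz": [0, -0.005, 0.019], "grip": 255},
  {"rot": [0, 0, 0], "xyz": [0, -0.009, 0.023], "grip": 255},
  {"rot": [0, 0, 0], "xyz": [0, -0.013, 0.026], "grip": 255},
  {"rot": [0, 0, 0], "xyz": [0, -0.016, 0.029], "grip": 255},
  {"rot": [0, 0, 0], "xyz": [0, -0.019, 0.033], "grip": 255},
  {"rot": [0, 0, 0], "xyz": [0, -0.022, 0.036], "grip": 255},
  {"rot": [0, 0, 0], "xyz": [0, -0.025, 0.04], "grip": 255},
])

```text
clock: 3.33
tool_pos: [0.5538, 0.0478, 0.1374]
eef_rot: [0.611, 0.792, 0.001, 0.001]
contact_force: [-1.3, -0.2, 3.3]
opening: 0.005
finger_force: 1.3
```

```bash
python3 -c "
from h import *;where();cv2.imwrite('pics/w4.png',cv2.cvtColor(r.snapshot('wrist'),cv2.COLOR_RGB2BGR))"
```

```text
ch [ 37.9  25.  137.4] yawerr 0.0004 t 3.3333 F [-1.3  0.2  3.3] op 0.005
```

View pics/w4.png

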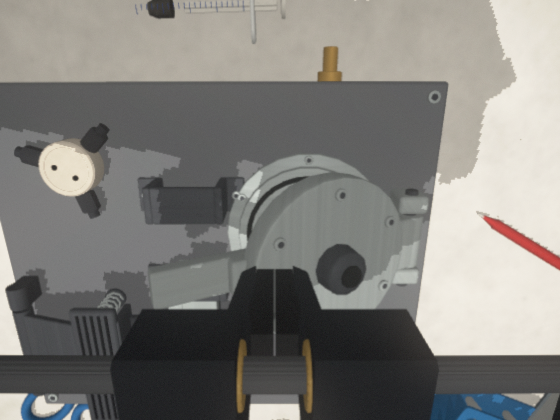

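The fingertips sit on the lid's front part at about (275,270), and 3.3 N shows contact. I'll keep following the arc.

carry_out([
  {"rot": [0, 0, 0], "xyz": [0, -0.003, 0.004], "grip": 255},
  {"rot": [0, 0, 0], "xyz": [0, -0.005, 0.008], "grip": 255},
  {"rot": [0, 0, 0], "xyz": [0, -0.007, 0.012], "grip": 255},
  {"rot": [0, 0, 0], "xyz": [0, -0.01, 0.016], "grip": 255},
  {"rot": [0, 0, 0], "xyz": [0, -0.012, 0.021], "grip": 255},
  {"rot": [0, 0, 0], "xyz": [0, -0.013, 0.026], "grip": 255},
  {"rot": [0, 0, 0], "xyz": [0, -0.014, 0.03], "grip": 255},
  {"rot": [0, 0, 0], "xyz": [0, -0.015, 0.034], "grip": 255},
])

```text
clock: 4.05
tool_pos: [0.5389, 0.0442, 0.1017]
eef_rot: [0.611, 0.792, -0.0, -0.0]
contact_force: [0.2, 0.5, 1.2]
opening: 0.007
finger_force: 0.6
```

carry_out([
  {"rot": [0, 0, 0], "xyz": [0, -0.001, 0.003], "grip": 255},
  {"rot": [0, 0, 0], "xyz": [0, -0.001, 0.006], "grip": 255},
  {"rot": [0, 0, 0], "xyz": [0, -0.001, 0.008], "grip": 255},
  {"rot": [0, 0, 0], "xyz": [0, -0.001, 0.009], "grip": 255},
  {"rot": [0, 0, 0], "xyz": [0, -0.001, 0.009], "grip": 255},
])

```text
clock: 4.47
tool_pos: [0.5375, 0.0439, 0.0943]
eef_rot: [0.611, 0.792, -0.0, 0.0]
contact_force: [-2.4, -0.3, 11.5]
opening: 0.009
finger_force: 6.0
```

```bash
python3 -c "
from h import *;where()"
```

```text
ch [21.1 25.3 94.3] yawerr 0.001 t 4.4667 F [-2.4  0.3 11.5] op 0.009
```

The lid is shut: tip at z 94.3 with 11.5 N. I'll hold briefly, rise, and go over to the catch and bolt with the fingers opened to about 47 mm.

carry_out([
  {"rot": [0, 0, 0], "xyz": [0, 0, 0.001], "grip": 255},
  {"rot": [0, 0, 0], "xyz": [0, 0, 0.001], "grip": 255},
  {"rot": [0, 0, 0], "xyz": [0, 0, 0.001], "grip": 255},
  {"rot": [0, 0, 0], "xyz": [0, 0, -0.02], "grip": 255},
  {"rot": [0, 0, 0], "xyz": [0, 0, -0.055], "grip": 119},
  {"rot": [0, 0, 0], "xyz": [-0.04, -0.02, -0.055], "grip": 119},
  {"rot": [0, 0, 0], "xyz": [-0.075, -0.04, -0.055], "grip": 119},
  {"rot": [0, 0, 0], "xyz": [-0.1, -0.0565, -0.055], "grip": 119},
])

```text
clock: 5.13
tool_pos: [0.5081, -0.0704, 0.1486]
eef_rot: [0.611, 0.791, -0.001, 0.001]
contact_force: [0.8, -0.9, -0.1]
opening: 0.282
finger_force: 0.0
```

carry_out([
  {"rot": [0, 0, 0], "xyz": [0, 0, 0], "grip": 119},
  {"rot": [0, 0, 0], "xyz": [0, 0, 0], "grip": 119},
  {"rot": [0, 0, 0], "xyz": [0, 0, 0], "grip": 119},
  {"rot": [0, 0, 0], "xyz": [0, 0, 0], "grip": 119},
  {"rot": [0, 0, 0], "xyz": [0, 0, 0], "grip": 119},
  {"rot": [0, 0, 0], "xyz": [0, 0, 0], "grip": 119},
])

```text
clock: 5.63
tool_pos: [0.5091, -0.0657, 0.1483]
eef_rot: [0.61, 0.793, 0.0, -0.0]
contact_force: [-0.4, 0.4, -0.3]
opening: 0.532
finger_force: 0.0
```

```bash
python3 -c "
from h import *;s=where();im=cv2.cvtColor(r.snapshot('wrist'),cv2.COLOR_RGB2BGR);c=cam('wrist',s)
for p in [(-79,-10,103),(-53,-10,103),(-53,-90,103),(-17,-51,116),(7,-51,116),(7,-59,116),(-17,-59,116)]:
    cv2.circle(im,tuple(int(v) for v in proj(c,C+RZ@np.array(p)/1000)[0]),3,(0,255,0),1)
cv2.imwrite('pics/w5.png',im)"
```

```text
ch [-34.1 -73.5 148.3] yawerr 0.0031 t 5.6333 F [-0.3  0.4 -0.3] op 0.532
```

View pics/w5.png

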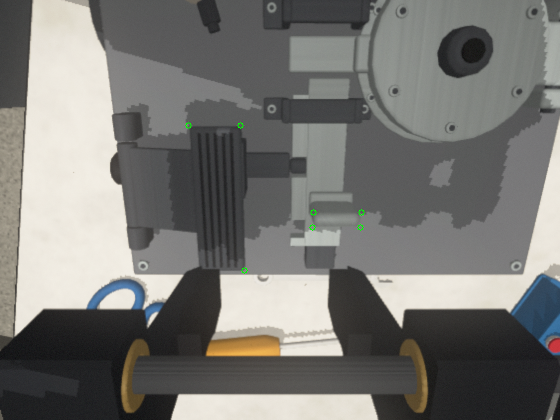

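The lid is shut, and the pad (190–245, 127–270) and tab (310–362, 205–228) match the predicted marks to 1–2 mm. The fingers straddle correctly, so I'll descend onto the pad.

carry_out([
  {"rot": [0, 0, -0.003], "xyz": [0, -0.0015, 0.015], "grip": 119},
  {"rot": [0, 0, -0.003], "xyz": [0, -0.0015, 0.03], "grip": 119},
  {"rot": [0, 0, -0.003], "xyz": [0, -0.0015, 0.04], "grip": 119},
  {"rot": [0, 0, -0.003], "xyz": [0, -0.0015, 0.044], "grip": 119},
  {"rot": [0, 0, -0.003], "xyz": [0, -0.0015, 0.047], "grip": 119},
  {"rot": [0, 0, -0.003], "xyz": [0, -0.0015, 0.049], "grip": 119},
  {"rot": [0, 0, -0.003], "xyz": [0, -0.0015, 0.05], "grip": 119},
  {"rot": [0, 0, -0.003], "xyz": [0, -0.0015, 0.05], "grip": 119},
])

```text
clock: 6.35
tool_pos: [0.5081, -0.0669, 0.099]
eef_rot: [0.609, 0.793, 0.001, 0.001]
contact_force: [-1.1, 0.4, 5.0]
opening: 0.536
finger_force: 2.8
```

```bash
python3 -c "
from h import *;where()"
```

```text
ch [-35.4 -74.3  99. ] yawerr 0.0042 t 6.35 F [-0.9  0.7  5. ] op 0.536
```

carry_out([
  {"rot": [0, 0, -0.003], "xyz": [0, 0, 0.001], "grip": 119},
  {"rot": [0, 0, -0.003], "xyz": [0, 0, 0.002], "grip": 119},
  {"rot": [0, 0, -0.003], "xyz": [0, 0, 0.003], "grip": 119},
  {"rot": [0, 0, -0.003], "xyz": [0, 0, 0.003], "grip": 119},
])

```text
clock: 6.68
tool_pos: [0.5086, -0.0667, 0.097]
eef_rot: [0.608, 0.794, 0.001, 0.001]
contact_force: [-1.4, 1.1, 13.2]
opening: 0.536
finger_force: 6.1
```

```bash
python3 -c "
from h import *;where()"
```

```text
ch [-34.8 -74.3  97. ] yawerr 0.0073 t 6.6833 F [-1.1  1.4 13.2] op 0.536
```

The catch is at its stop (z 97, 13 N), so I'll slide the bolt with +tool x.

carry_out([
  {"rot": [0, 0, 0.007], "xyz": [0.003, 0, 0.0005], "grip": 119},
  {"rot": [0, 0, 0.007], "xyz": [0.006, 0, 0.0005], "grip": 119},
  {"rot": [0, 0, 0.007], "xyz": [0.009, 0, 0.0005], "grip": 119},
  {"rot": [0, 0, 0.007], "xyz": [0.012, 0, 0.0005], "grip": 119},
  {"rot": [0, 0, 0.007], "xyz": [0.015, 0, 0.0005], "grip": 119},
  {"rot": [0, 0, 0.007], "xyz": [0.018, 0, 0.0005], "grip": 119},
])

```text
clock: 7.18
tool_pos: [0.5062, -0.0554, 0.097]
eef_rot: [0.613, 0.79, -0.001, 0.005]
contact_force: [5.1, -10.6, 12.1]
opening: 0.537
finger_force: 7.4
```

```bash
python3 -c "
from h import *;where()"
```

```text
ch [-34.3 -62.8  97. ] yawerr -0.004 t 7.1833 F [  2.2 -11.6  12.1] op 0.537
```

carry_out([
  {"rot": [0, 0, 0], "xyz": [0.003, 0, 0], "grip": 119},
  {"rot": [0, 0, 0], "xyz": [0.006, 0, 0], "grip": 119},
  {"rot": [0, 0, 0], "xyz": [0.008, 0, 0], "grip": 119},
  {"rot": [0, 0, 0], "xyz": [0.008, 0, 0], "grip": 119},
  {"rot": [0, 0, 0], "xyz": [0.008, 0, 0], "grip": 119},
])

```text
clock: 7.6
tool_pos: [0.5041, -0.0473, 0.0971]
eef_rot: [0.612, 0.791, -0.001, 0.005]
contact_force: [4.3, -9.8, 13.9]
opening: 0.535
finger_force: 7.2
```

```bash
python3 -c "
from h import *;s=where();im=cv2.cvtColor(r.snapshot('wrist'),cv2.COLOR_RGB2BGR);cv2.imwrite('pics/w6.png',im)"
```

```text
ch [-34.3 -54.3  97.1] yawerr -0.0034 t 7.6 F [  1.7 -10.5  13.9] op 0.535
```

View pics/w6.png

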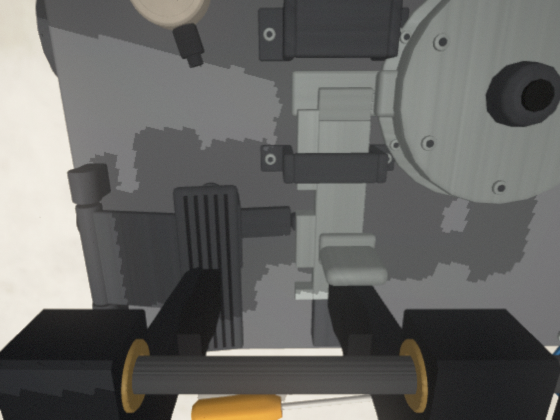

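The left fingertip holds the pad down at (205,290), and the right one pushes the tab at (350,280). The bolt nose is now over the lug at (345,105), so I'll continue.

carry_out([
  {"rot": [0, 0, 0], "xyz": [0.003, 0, 0], "grip": 119},
  {"rot": [0, 0, 0], "xyz": [0.006, 0, 0], "grip": 119},
  {"rot": [0, 0, 0], "xyz": [0.009, 0, 0], "grip": 119},
  {"rot": [0, 0, 0], "xyz": [0.012, 0, 0], "grip": 119},
  {"rot": [0, 0, 0], "xyz": [0.015, 0, 0], "grip": 119},
  {"rot": [0, 0, 0], "xyz": [0.018, 0, 0], "grip": 119},
  {"rot": [0, 0, 0], "xyz": [0.018, 0, 0], "grip": 119},
])

```text
clock: 8.23
tool_pos: [0.4995, -0.0298, 0.0971]
eef_rot: [0.612, 0.791, -0.001, 0.005]
contact_force: [3.6, -9.3, 14.5]
opening: 0.526
finger_force: 7.3
```

```bash
python3 -c "
from h import *;where()"
```

```text
ch [-34.3 -36.2  97.1] yawerr -0.0033 t 8.2333 F [  1.1 -10.   14.5] op 0.526
```

carry_out([
  {"rot": [0, 0, 0], "xyz": [0.003, 0, 0], "grip": 119},
  {"rot": [0, 0, 0], "xyz": [0.006, 0, 0], "grip": 119},
  {"rot": [0, 0, 0], "xyz": [0.009, 0, 0], "grip": 119},
  {"rot": [0, 0, 0], "xyz": [0.01, 0, 0], "grip": 119},
  {"rot": [0, 0, 0], "xyz": [0.01, 0, 0], "grip": 119},
])

```text
clock: 8.65
tool_pos: [0.4984, -0.0258, 0.0971]
eef_rot: [0.615, 0.788, -0.003, 0.007]
contact_force: [9.0, -20.4, 12.4]
opening: 0.532
finger_force: 12.6
```

```bash
python3 -c "
from h import *;where()"
```

```text
ch [-34.4 -32.1  97.1] yawerr -0.0112 t 8.65 F [  3.5 -22.   12.4] op 0.532
```

Bolt home: it stopped at the predicted −32 mm and the force rose to 22 N. I'll ease the push, then lift clear.

carry_out([
  {"rot": [0, 0, 0], "xyz": [-0.004, 0, 0], "grip": 119},
  {"rot": [0, 0, 0], "xyz": [-0.007, 0, 0], "grip": 119},
  {"rot": [0, 0, 0], "xyz": [-0.008, 0, -0.006], "grip": 119},
  {"rot": [0, 0, 0], "xyz": [-0.01, 0, -0.012], "grip": 119},
  {"rot": [0, 0, 0], "xyz": [-0.012, 0, -0.025], "grip": 119},
  {"rot": [0, 0, 0], "xyz": [-0.012, 0, -0.055], "grip": 119},
  {"rot": [0, 0, 0], "xyz": [-0.012, 0, -0.09], "grip": 119},
  {"rot": [0, 0, 0], "xyz": [-0.012, 0, -0.12], "grip": 119},
])

```text
clock: 9.32
tool_pos: [0.4962, -0.0261, 0.2167]
eef_rot: [0.61, 0.792, 0.0, -0.0]
contact_force: [0.9, -0.2, -0.1]
opening: 0.533
finger_force: 0.0
```

carry_out([
  {"rot": [0, 0, 0], "xyz": [0, 0, 0], "grip": 119},
  {"rot": [0, 0, 0], "xyz": [0, 0, 0], "grip": 119},
  {"rot": [0, 0, 0], "xyz": [0, 0, 0], "grip": 119},
  {"rot": [0, 0, 0], "xyz": [0, 0, 0], "grip": 119},
])

```text
clock: 9.65
tool_pos: [0.4956, -0.027, 0.2137]
eef_rot: [0.611, 0.792, -0.001, -0.001]
contact_force: [-0.0, -0.4, -0.3]
opening: 0.533
finger_force: 0.0
```

```bash
python3 -c "
from h import *;s=where();im=cv2.cvtColor(r.snapshot('wrist'),cv2.COLOR_RGB2BGR);c=cam('wrist',s)
for p in [(-79,-10,103),(-53,-10,103),(-53,-90,103),(-79,-90,103),(-17,-15,116),(7,-15,116),(7,-23,116),(-17,-23,116)]:
    cv2.circle(im,tuple(int(v) for v in proj(c,C+RZ@np.array(p)/1000)[0]),3,(0,255,0),1)
cv2.imwrite('pics/w7.png',cv2.resize(im,None,fx=1.4,fy=1.4))"
```

```text
ch [-37.4 -32.6 213.7] yawerr 0.0003 t 9.65 F [-0.1 -0.4 -0.3] op 0.533
```

View pics/w7.png

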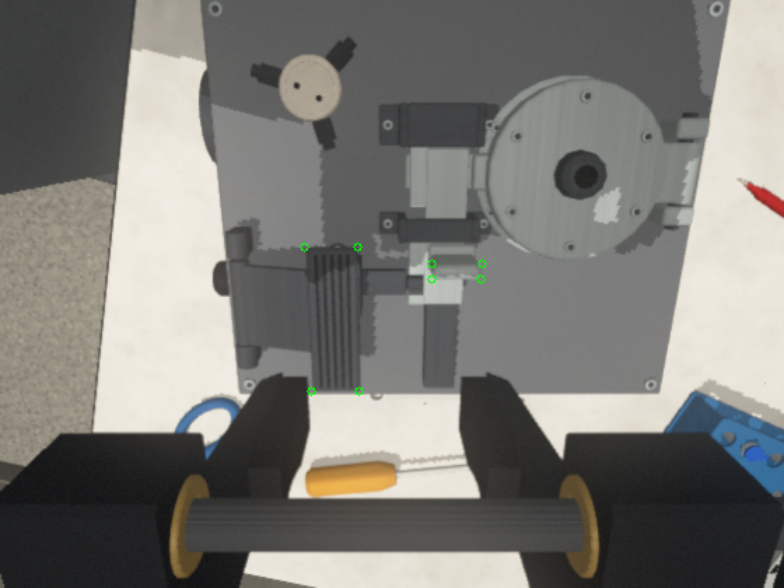

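The bolt lies across the lug into the keeper (440,180), and the tab is at its home marks (455,270). The tooth sits in the notch at (413,284), the pad is back at its raised size and place, and the hub has not moved. I'm handing in.

```bash
python3 -c "
from plant import r;print(r.finish_job())"
```

```text
the job is handed in; nothing more can be done
None
```

I handed the job in at about 10 s; the hand-in gave no verdict. In the last wrist picture the lid was shut, the bolt home across the lug, the catch sprung back up with its tooth in the notch, and the arm clear of everything.

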